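# Seat and seal a filter funnel in the rubber cone of a filter flask

## Task

Set up the filtration: lift the white porcelain filter funnel out of its wooden drying block, set its tapered underside into the black rubber cone on top of the glass filter flask and let go of it, so that it centres itself. Then drive the rubber cone home into the neck and seal it by pressing straight down on the middle of its perforated plate with about 15 N for a full second, never with more than 25 N, and leave it standing upright in the cone. Do not disturb the bottle, the weight, the stopper or the conical flask standing near.

Things in the scene. Friction and masses are not known exactly. Their poses are not given: they have to be found in the camera images.
- funnel: Loose white porcelain filter funnel, round about z, 84 mm high, 0.2 kg. Origin: centre of the stem's lower end, z up. From below: stem 15 to 18 mm diameter up to 22 mm; cone (30 degrees from the axis) from 18 mm diameter at 22 mm to 52 mm at 51 mm; then the bowl. At the start its cone rests in the block's hole, origin about 5 mm above the work surface. It fits the flask's rubber cone.
- funnel_grip (a point): On the funnel's axis 70 mm above its origin: the height at which to grasp the bowl's upright round wall, 59 mm outside diameter from 54 to 84 mm above the origin (61 mm at the very rim).
- funnel_plate (a point): Centre of the top face of the funnel's flat perforated plate, 68 mm above the funnel's origin: the place to press on, with closed fingertips. It is the floor of the bowl, 16 mm below the rim; the bowl is 52 mm wide inside.
- block: Fixed pale wooden drying block, 84 x 84 x 50 mm, with a round 44 mm hole through its middle in which the funnel stands. Origin: centre of its underside; z up.
- flask: Fixed clear glass filter flask (it does not move), 105 mm high, foot 84 mm wide in a black foot ring 104 mm wide and 16 mm high, neck 45 mm. Its short side arm points along its x axis and reaches 56 mm from the axis at 91 mm height. Origin: centre of its underside, z up. The funnel just set in has its origin 65 to 79 mm above this origin.
- flask_mouth (a point): Centre of the flask's glass mouth, 105 mm above its origin. In it sits an open black rubber cone, 44 mm inside and 52 mm outside at its rim, narrowing downward at the funnel's angle. Its rim starts 5 to 19 mm above the mouth, not measured: feel for it. Pressed, the cone first slides 0 to 10 mm down the neck at about 5 N, to a firm seat; then it gives 1 mm per 5 N and springs back.
- bottle: Bystander: white screw-cap reagent bottle with a blue cap, 51 mm diameter, 106 mm high, loose. Origin: centre of its underside.
- weight: Bystander: pale brass-coloured knobbed weight, 27 mm diameter, 34 mm high, loose. Origin: centre of its underside.
- stopper: Bystander: red rubber stopper, 34 mm diameter, 25 mm high, loose. Origin: centre of its underside.
- erlenmeyer: Bystander: glass conical flask with a narrow neck, 72 mm diameter, 112 mm high, loose. Origin: centre of its underside.

How it is judged (in metres and radians):
On the way, in this order (a step that is already met when the one before it is completed fails the run):
1. The funnel stands in the rubber cone, let go of (horizontal distance between funnel and flask below 0.006 m and z of funnel in the frame of flask between 0.055 and 0.083 m and angle between funnel's own z axis and vertical below 0.12 rad and contact force between the fingers and funnel below 0.3 N), for 0.2 s.
2. The funnel, upright in the cone, is pressed down by the fingers with about 15 N (10 to 20 N) for 0.6 s, the flask bearing it (contact force between the fingers and funnel between 10 and 20 N and contact force between funnel and flask above 10 N and horizontal distance between funnel and flask below 0.004 m and angle between funnel's own z axis and vertical below 0.08 rad), for 0.6 s.
At the end, for the whole second after the job is handed in: The funnel rests in the rubber cone: its axis within 3 mm of the flask's, upright within 0.05 rad, its origin 58 to 73 mm above the flask's, at rest (horizontal distance between funnel and flask below 0.003 m and angle between funnel's own z axis and vertical below 0.05 rad and z of funnel in the frame of flask between 0.058 and 0.073 m and linear speed of funnel below 0.01 m/s); the robot touches nothing.
It fails at once if the funnel is pressed or struck on the flask with more than 25 N besides its weight and the bracing of the taper (31 N in all) (contact force between funnel and flask above 31 N).
It fails at once if a bystander is moved by more than 15 mm (distance of any of bottle, weight, stopper, erlenmeyer from where it was at the start of the episode above 0.015 m).
It also fails if it takes over 61 s, if anything falls off the work surface, if the arm or the gripper's body presses on something with over 40 N, if the wrist force passes 120 N, or if a joint passes its speed limit or range.

## Robot

A 6-joint arm with a two-finger parallel gripper is mounted at the origin on the work surface; the furniture and walls round the work are solid. World frame = base frame: x ahead of the robot, y to its left, z up, the work surface at z = 0. Lengths are in mm, angles in rad, forces in N, time in s.
With the tool pointing down it reaches from about 275 to 725 mm from the base axis. Payload 15.9 kg.
Tool frame: the origin (TCP) lies between the finger pads; the fingertips stand 11 mm ahead of it and the grasp point (between the pads) lies 8 mm behind it; z points along the fingers, y is the line along which they close (so a half turn about z gives the same grasp; the last joint's range is limited). The gripper opens to 85 mm and grips with 20 to 120 N. Pads are 22 mm wide; open, the fingers measure 114 mm over their backs; the gripper's body (76 mm by 85 mm) begins 54 mm behind the grasp point. The pads swing forward as they close: fully open they stand 13 mm farther back than shut.
Start: joints at [-1.311, 0.213, -0.034, 1.323, 0, 1.571], TCP at [128.438, -483.207, 242.306] pointing down, gripper open.
Joint ranges: [-2.98, 2.98], [-0.74, 1.72], [-1.14, 1.35], [-2.1, 2.04], [-1.57, 1.44], [-3.14, 3.14]. Speed limits (rad/s): [1.89, 1.89, 2.39, 2.57, 3.14, 3.14].

## Interface

Orientations are given as a rotation vector (axis times angle).
In Python, from station import robot gives the robot as it stands. The module is installed in compiled form; this text tells all that it offers.
- The arm moves only by the shell command python3 -m handwheel 'ROWS' [FORCE]. ROWS is JSON, a list of rows, each a list of 7 numbers: the shift along the tool's x, y, z in cm, then the turn, a rotation vector about the tool's x, y, z in degrees, then the opening, from 0 (shut) to 1 (fully open). A call has exactly 5 rows; each row is the pose to reach, as a shift and turn from the pose commanded when the call began, along the tool's axes at that moment; what a row does not reach only later rows make up. A row lasts 1/12 s, in which the tool goes at most 41.7 mm and 7.16 degrees, less where a joint would pass 70% of its speed; a pose out of reach is approached as far as the arm can. A call with a gripper value outside its range is refused whole. The fingers move at their own pace and stop on an object; FORCE is the grip in N (left out, the last holds). Time passes only in rows, so rows that repeat a pose let the fingers close, or fill a call up. It gives the time, the measured TCP pose, the force, the opening and the grip force at its end, in the units of the state.
- robot.observe(): the state, without advancing time (a new reading comes with each control period).
- robot.read_camera(name): name is "scene" or "side" or "wrist"; returns the picture (400x640x3 uint8, blue, green, red); there is no depth.
- robot.calibration(name): a dict with "fovy" (degrees; the focal length in pixels is half the picture's height over the tangent of half this angle, whatever the lens; pixels are square), "cx", "cy" (the principal point, pixels), "k1" (the pictures are not rectified: a ray, as slopes to the right and down, at radius r is drawn at 1 + k1 r^2 times it, then the intrinsics apply), "camera_from_world" (4x4, takes a point from world to camera coordinates); the wrist camera has in their place "mount" (4x4, takes a point from camera to tool coordinates, whose origin is the TCP and whose axes are the flange's). Camera axes: x right, y up, looking along -z (the intrinsics and any distortion apply to the point x, -y, -z); pixel columns grow to the right and rows downward; lengths in mm; the calibration is good to about 2 mm. A picture is of the moment at which its call begins: read the wrist's pose just before it. calibration takes no time and is no camera call.
- robot.close_job(): hands the job in; it is judged then, once.
Trained networks look in the newest picture that a camera, given by its name, has taken for a name from the list of things; names that differ only in an ending like _2 or _b are one class to them, and where a whole thing is asked for, a point or a joint stands for the part that bears it (a point fixed in the world has none). Each returns a list of dicts, best first, with "conf" (0 to 1); they miss things now and then, are a little off and sometimes report something else, mostly with a low value. They report only what shows in the picture. A call takes as long as a camera call.
- robot.boxes_of(camera, thing): "bbox" ([left, top, right, bottom] in pixels, round what is visible of it).
- robot.silhouettes(camera, thing): "pixels" (400x640 bool, what is visible of it) and "bbox" ([left, top, right, bottom] in pixels, round what is visible of it).
- robot.spot_point(camera, thing): "location" ([column, row] in pixels: a listed point, or the origin of a listed thing).
The state is a dict: "t": time; "joints": joint angles; "qd": joint speeds; "joint_torque": joint torques, N m; "position": TCP position; "tcp_rot": TCP orientation; "force": force on the tool from outside, world axes, zero at the start; "moment": the same for the moment, N m; "grip_width": opening from 0.0 (shut) to 1.0 (fully open); "finger_force": force on a finger pad.
Only numpy, scipy, OpenCV 4.12 (cv2) and the standard library are available. Lean on these libraries where they do the work, as an engineer would, in place of code of your own. Each camera call takes 0.05 s, during which the arm holds its last target. There are 200 camera calls.

## Working session

There is one attempt and no reset: what is moved stays moved. The work goes in short steps, Python scripts to look and compute and a shell command to move; the robot and the scene stay as the last step left them, time stands still between calls to the robot, and variables do not carry over. Pictures are saved under pics/ and viewed, at most 10 in all, crops included, and the job is handed in when it is done.

```bash
mkdir -p pics
cat > h.py <<'E'
from station import robot
import numpy as np, cv2
from scipy.spatial.transform import Rotation as R
def cam(name):
    c=robot.calibration(name); f=200/np.tan(np.radians(c["fovy"])/2)
    if "mount" in c:
        s=robot.observe(); T=np.eye(4);T[:3,:3]=R.from_rotvec(s["tcp_rot"]).as_matrix();T[:3,3]=s["position"]
        W=T@np.array(c["mount"])
    else: W=np.linalg.inv(np.array(c["camera_from_world"]))
    return c,f,W
def ray(C,p):
    c,f,W=C; d=np.array([(p[0]-c["cx"])/f,(p[1]-c["cy"])/f]); u=d.copy()
    for _ in range(30): u=d/(1+c["k1"]*(u@u))
    v=W[:3,:3]@np.array([u[0],-u[1],-1]); return W[:3,3],v/np.linalg.norm(v)
def atz(C,p,z):
    o,v=ray(C,p); return o+v*(z-o[2])/v[2]
def proj(C,X):
    c,f,W=C; q=np.linalg.inv(W)@np.append(X,1); u=np.array([q[0],-q[1]])/-q[2]
    u=u*(1+c["k1"]*(u@u)); return u*f+[c["cx"],c["cy"]]
def tri(rs):
    A=sum(np.eye(3)-np.outer(v,v) for o,v in rs); b=sum((np.eye(3)-np.outer(v,v))@o for o,v in rs)
    return np.linalg.solve(A,b)
E
python3 - <<'E'
from h import *
np.set_printoptions(precision=1,suppress=True)
s=robot.observe(); print(s)
Z={"funnel_grip":75,"funnel_plate":73,"block":0,"flask":0,"flask_mouth":105,"bottle":0,"weight":0,"stopper":0,"erlenmeyer":0}
im=[]
rs={k:[] for k in Z}
for n in("scene","side","wrist"):
    C=cam(n); p=robot.read_camera(n); cv2.imwrite(f"pics/{n}0.png",p)
    for k,z in Z.items():
        r=robot.spot_point(n,k)
        if r:
            print(n,k,round(r[0]["conf"],2),np.array(r[0]["location"]),atz(C,r[0]["location"],z))
            if r[0]["conf"]>.5: rs[k].append(ray(C,r[0]["location"]))
for k in Z:
    if len(rs[k])>1: print(k,tri(rs[k]))
E
```

```text
{'t': 0.0, 'joints': array([-1.3,  0.2, -0. ,  1.3, -0. ,  1.6]), 'qd': array([-0., -0., -0.,  0., -0., -0.]), 'joint_torque': array([  0. , -68.6,  48.7,   0. ,   0. ,  -0. ]), 'position': array([ 128.4, -482.9,  241.8]), 'tcp_rot': array([-3.1, -0.4,  0. ]), 'force': array([0.1, 0.7, 0. ]), 'moment': array([ 0., -0., -0.]), 'finger_force': 0.0, 'grip_width': 1.0019937640898129}
scene funnel_grip 0.87 [351. 167.] [549.8 150.6  75. ]
scene funnel_plate 0.88 [352.6 168.5] [554.6 152.2  73. ]
scene block 0.78 [349.5 185.8] [538.6 158.2   0. ]
scene flask 0.79 [228.5 218. ] [ 486.7 -156.4    0. ]
scene flask_mouth 0.67 [219.9 186.7] [ 485.6 -164.3  105. ]
scene bottle 0.64 [286.  193.1] [479.8   4.2   0. ]
scene weight 0.49 [317.5 229.3] [627.2   8.9   0. ]
scene stopper 0.74 [382.3 229.6] [705.8 140.2   0. ]
scene erlenmeyer 0.94 [272.3 280.4] [ 705.4 -151.2    0. ]
side funnel_grip 0.8 [342.5 188.8] [543.3 161.7  75. ]
side funnel_plate 0.59 [344.4 189.1] [545.3 167.4  73. ]
side block 0.96 [345.9 214.9] [553.4 165.1   0. ]
side flask 0.7 [234.  250.9] [ 478.6 -156.9    0. ]
side flask_mouth 0.82 [227.6 212.1] [ 492.5 -171.5  105. ]
side bottle 0.94 [287.  225.8] [477.4  13.2   0. ]
side weight 0.57 [329.4 245.9] [630.5  -0.2   0. ]
side stopper 0.63 [389.6 229.7] [694.4 161.2   0. ]
side erlenmeyer 0.62 [309.3 285.4] [ 701.  -146.9    0. ]
funnel_grip [556.1 145.5  82.3]
funnel_plate [562.9 145.3  82.8]
block [555.9 151.9   9.6]
flask [ 484.3 -157.9    1. ]
flask_mouth [ 478.  -161.9   97.8]
bottle [490.2  -0.1   9.4]
stopper [714.4 129.9  16.6]
erlenmeyer [ 708.1 -153.1    5.6]
```

View pics/scene0.png

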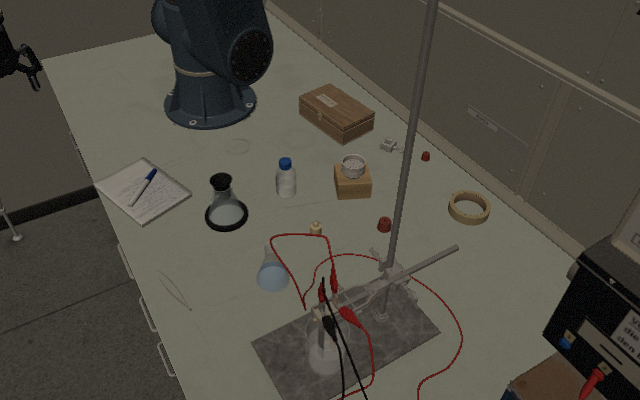

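Run:
```python
from h import *
np.set_printoptions(precision=3,suppress=True)
s=robot.observe(); M=R.from_rotvec(s["tcp_rot"]).as_matrix(); print(M)
c=robot.calibration("wrist"); print(c)
for T in([485,-160,240],[550,155,230]): print(M.T@(np.array(T)-s["position"]))
for n in("scene","side"): C=cam(n); print(n,C[2][:3,3])
```

```text
[[ 0.966  0.257 -0.   ]
 [ 0.257 -0.966  0.   ]
 [-0.    -0.    -1.   ]]
{'fovy': 71.00397860892542, 'cx': 317.90896644507615, 'cy': 198.4212720512759, 'k1': -0.03115562847624474, 'mount': array([[   0.001,    0.953,    0.302,   77.501],
       [   1.   ,   -0.001,   -0.002,   -1.445],
       [  -0.001,    0.302,   -0.953, -131.35 ],
       [   0.   ,    0.   ,    0.   ,    1.   ]])}
[ 427.619 -220.788    2.302]
[ 571.348 -508.523   12.301]
scene [1327.242 -419.362  890.091]
side [1116.521 -589.898  417.847]
```

The scene picture shows the funnel in its block at about (352,167), the flask with its black cone at (221,183), the bottle at (286,178), the weight at (316,229), the stopper at (384,225) and the conical flask at (272,270). The networks agree. I'll hover over the flask first.

```bash
python3 -m handwheel '[[2.8,-1.5,0,0,0,0,1],[5.6,-3,0,0,0,0,1],[8.5,-4.4,0,0,0,0,1],[11.4,-5.9,0,0,0,0,1],[14.2,-7.4,0,0,0,0,1]]'
python3 -m handwheel '[[2.8,-1.5,0,0,0,0,1],[5.6,-3,0,0,0,0,1],[8.5,-4.4,0,0,0,0,1],[11.4,-5.9,0,0,0,0,1],[14.2,-7.4,0,0,0,0,1]]'
python3 -m handwheel '[[2.8,-1.5,0,0,0,0,1],[5.6,-3,0,0,0,0,1],[8.5,-4.4,0,0,0,0,1],[11.4,-5.9,0,0,0,0,1],[14.2,-7.4,0,0,0,0,1]]'
python3 -m handwheel '[[0,0,0,0,0,0,1],[0,0,0,0,0,0,1],[0,0,0,0,0,0,1],[0,0,0,0,0,0,1],[0,0,0,0,0,0,1]]'
cat > w.py <<'E'
from h import *
import sys
np.set_printoptions(precision=1,suppress=True)
s=robot.observe(); C=cam("wrist"); p=robot.read_camera("wrist"); cv2.imwrite(f"pics/{sys.argv[1]}.png",p)
print(s["t"],s["position"],s["force"])
for a in sys.argv[2:]:
    k,z=a.split(":")
    for r in robot.spot_point("wrist",k)[:1]: print(k,r["conf"],np.array(r["location"]),atz(C,r["location"],float(z)))
    for r in robot.silhouettes("wrist",k)[:1]: print("  sil",r["conf"],r["bbox"])
E
python3 w.py w1 flask_mouth:105 flask:0
```

```text
t: 1.92
position: [247.6, -374.1, 242.4]
tcp_rot: [3.115, 0.406, 0.0]
force: [0.2, 0.2, -0.5]
grip_width: 0.999
finger_force: 0.0
t: 2.33
position: [365.9, -265.9, 242.5]
tcp_rot: [3.115, 0.407, 0.0]
force: [0.4, -1.2, 0.8]
grip_width: 1.0
finger_force: 0.0
t: 2.75
position: [484.2, -157.9, 242.4]
tcp_rot: [3.115, 0.407, 0.0]
force: [0.2, 0.8, 0.2]
grip_width: 0.998
finger_force: 0.0
t: 3.17
position: [482.5, -160.0, 242.5]
tcp_rot: [3.115, 0.405, 0.0]
force: [0.4, 0.3, 0.9]
grip_width: 0.999
finger_force: 0.0
3.1667 [ 482.5 -160.   242.5] [0.4 0.3 0.9]
flask_mouth 0.97 [315.8 193.7] [ 479.1 -157.7  105. ]
  sil 0.77 [276.2, 131.9, 363.5, 226.3]
flask 0.84 [316.  168.8] [ 482.8 -156.4    0. ]
  sil 0.63 [274.5, 132.0, 365.0, 222.4]
```

View pics/w1.png

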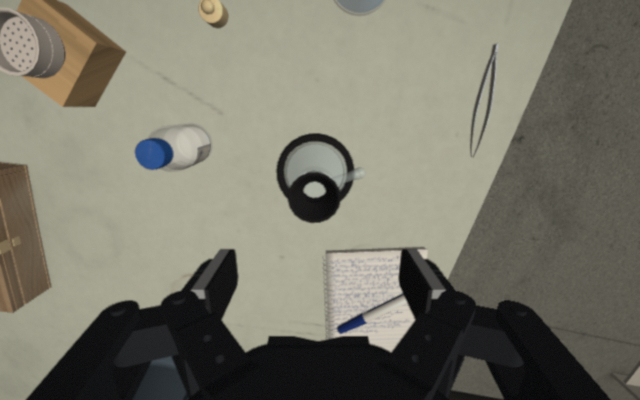

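The wrist picture shows the black rubber rim at about (315,197), the foot ring at (316,172) and the side arm to the right. I'll fit circles of known size to both.

```bash
cat > fit.py <<'E'
from h import *
from scipy.optimize import least_squares
def circ(C,pts,rad,x0,z=None):
    t=np.linspace(0,2*np.pi,181)
    def res(q):
        zz=q[2] if z is None else z
        P=np.array([proj(C,[q[0]+rad*np.cos(a),q[1]+rad*np.sin(a),zz]) for a in t])
        ctr=proj(C,[q[0],q[1],zz])
        aP=np.arctan2(*(P-ctr).T); o=np.argsort(aP); rP=np.hypot(*(P-ctr).T)
        return np.interp(np.arctan2(*(pts-ctr).T),aP[o],rP[o],period=2*np.pi)-np.hypot(*(pts-ctr).T)
    s=least_squares(res,x0 if z is None else x0[:2],loss="soft_l1",x_scale=10,diff_step=1e-4); return s.x,np.sqrt(np.mean(s.fun**2))
E
python3 - <<'E'
from fit import *
np.set_printoptions(precision=1,suppress=True)
C=cam("wrist"); im=cv2.imread("pics/w1.png"); g=cv2.GaussianBlur(im.max(2),(3,3),0)
m=np.zeros_like(g); m[125:228,268:362]=g[125:228,268:362]<75
m=cv2.morphologyEx(m,cv2.MORPH_OPEN,np.ones((3,3),np.uint8))
c=max(cv2.findContours(m,cv2.RETR_EXTERNAL,cv2.CHAIN_APPROX_NONE)[0],key=len)[:,0].astype(float)
print(len(c),c.min(0),c.max(0))
lo=c[c[:,1]>200]; up=c[c[:,1]<178]
print("rim",circ(C,lo,26.,[482,-158,118.]))
for z in(105,110,115,120,124): print(z,circ(C,lo,26.,[482,-158,118.],z))
print("ring",circ(C,up,52.,[482,-158,10.],16))
E
```

```text
395 [277. 134.] [352. 221.]
rim (array([ 473.3, -156.8,   99.6]), np.float64(0.25258854777622475))
105 (array([ 475.6, -156.3]), np.float64(0.3121490585037502))
110 (array([ 477.7, -155.8]), np.float64(0.43217409971907167))
115 (array([ 479.8, -155.3]), np.float64(0.5756793081650621))
120 (array([ 481.9, -154.8]), np.float64(0.7286606162068335))
124 (array([ 483.5, -154.4]), np.float64(0.8542930066680067))
ring (array([ 471.8, -158.4]), np.float64(11.061187286891728))
```

```bash
python3 -m handwheel '[[-2.5,0,0,0,0,0,1],[-5,0,0,0,0,0,1],[-7.5,0,0,0,0,0,1],[-7.5,0,0,0,0,0,1],[-7.5,0,0,0,0,0,1]]' >/dev/null
python3 w.py w2 flask_mouth:105 flask:0
cat > fl.py <<'E'
from fit import *
np.set_printoptions(precision=1,suppress=True)
C=cam("wrist"); im=cv2.imread("pics/w2.png"); g=cv2.GaussianBlur(im.max(2),(3,3),0)
p=proj(C,[482,-157,60]).astype(int); print(p)
m=np.zeros_like(g); y0,x0=max(p[1]-50,0),p[0]-50
m[y0:p[1]+55,x0:p[0]+50]=g[y0:p[1]+55,x0:p[0]+50]<75
cv2.imwrite("pics/m2.png",np.hstack([cv2.resize(a[y0:p[1]+55,x0:p[0]+50],(400,400)) for a in(im,cv2.cvtColor(m*255,cv2.COLOR_GRAY2BGR))]))
E
python3 fl.py
```

```text
3.8333 [ 410.  -178.9  242.7] [-0.8  0.1  0.5]
flask_mouth 0.62 [315.6 114.3] [ 480.4 -157.   105. ]
  sil 0.88 [276.0, 69.5, 366.1, 158.8]
flask 0.88 [312.9 112.9] [ 479.6 -153.     0. ]
  sil 0.88 [272.1, 70.3, 369.0, 156.6]
[316 113]
```

View pics/m2.png

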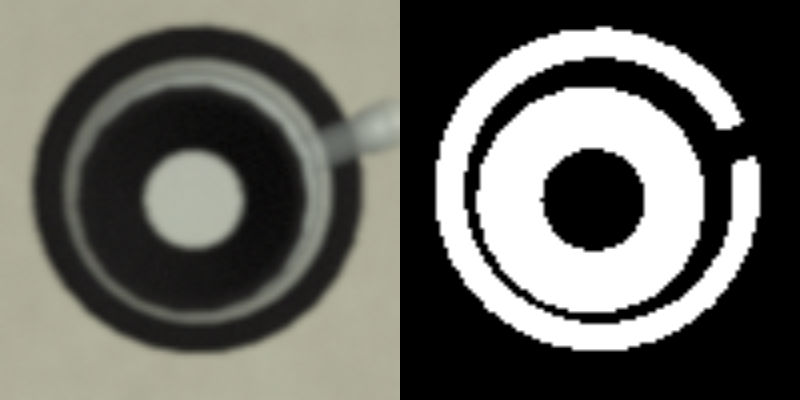

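The crop shows the foot ring and the rubber rim cleanly separated, viewed from almost straight overhead.

```bash
cat >> fl.py <<'E'
cs=cv2.findContours(m,cv2.RETR_EXTERNAL,cv2.CHAIN_APPROX_NONE)[0]
n,l,st,ce=cv2.connectedComponentsWithStats(m)
def edge(i):
    c=cv2.convexHull(np.argwhere(l==i)[:,::-1].astype(np.float32))[:,0]
    ct=c.mean(0); d=c-ct; return c+0.5*d/np.linalg.norm(d,axis=1)[:,None]
order=np.argsort(-st[1:,2])+1
for i in order[:2]:
    e=edge(i); print(st[i], cv2.fitEllipse(e.astype(np.float32)))
    if st[i][2]>70: print("ring",circ(C,e,52.,[482,-157,16.]),circ(C,e,52.,[482,-157],16.))
    else: print("rim",circ(C,e,26.,[482,-157,118.]),circ(C,e,26.,[482,-157],110),circ(C,e,26.,[482,-157],120.))
E
python3 fl.py
python3 - <<'E'
from h import *
s=robot.observe(); M=R.from_rotvec(s["tcp_rot"]).as_matrix()
print(M.T@(np.array([552,152,242.5])-75*M[:,0]-s["position"]))
E
```

```text
[316 113]
[ 275   70   81   85 1667] ((314.8617248535156, 112.29651641845703), (82.08654022216797, 85.56477355957031), 177.81088256835938)
ring (array([ 480. , -155. ,    4.1]), np.float64(0.09636147989392309)) (array([ 479.8, -155.6]), np.float64(1.4122824739830329))
[ 285   86   57   59 2113] ((313.3137512207031, 114.94818878173828), (57.723960876464844, 60.21283721923828), 175.58059692382812)
rim (array([ 479.8, -154.6,  111.6]), np.float64(0.13327948734506004)) (array([ 479.8, -154.6]), np.float64(0.2216450239676528)) (array([ 479.9, -154.9]), np.float64(0.985681887872272))
[ 146.08301487 -282.96380041   -0.32308551]
```

```bash
python3 -m handwheel '[[1.5,-2.8,0,0,0,0,1],[2.9,-5.7,0,0,0,0,1],[4.4,-8.5,0,0,0,0,1],[5.8,-11.3,0,0,0,0,1],[7.3,-14.1,0,0,0,0,1]]' >/dev/null
python3 -m handwheel '[[1.5,-2.8,0,0,0,0,1],[2.9,-5.7,0,0,0,0,1],[4.4,-8.5,0,0,0,0,1],[5.8,-11.3,0,0,0,0,1],[7.3,-14.1,0,0,0,0,1]]' >/dev/null
python3 -m handwheel '[[0,0,0,0,0,0,1],[0,0,0,0,0,0,1],[0,0,0,0,0,0,1],[0,0,0,0,0,0,1],[0,0,0,0,0,0,1]]'
python3 w.py w3 funnel_grip:75 funnel_plate:73 block:0
python3 - <<'E'
from h import *
im=cv2.imread("pics/w3.png"); cv2.imwrite("pics/w3c.png",cv2.resize(im[40:200,230:400],None,fx=3.5,fy=3.5))
E
```

```text
t: 5.33
position: [479.9, 128.6, 242.4]
tcp_rot: [-3.113, -0.409, 0.0]
force: [0.2, 0.5, -0.1]
grip_width: 0.998
finger_force: 0.0
5.3333 [479.9 128.6 242.4] [ 0.2  0.5 -0.1]
  sil 0.67 [274.2, 84.9, 336.4, 146.7]
funnel_plate 0.66 [305.1 114.4] [546.7 161.5  73. ]
  sil 0.58 [274.7, 85.9, 335.1, 148.3]
  sil 0.75 [253.1, 58.9, 358.1, 168.1]
```

View pics/w3c.png

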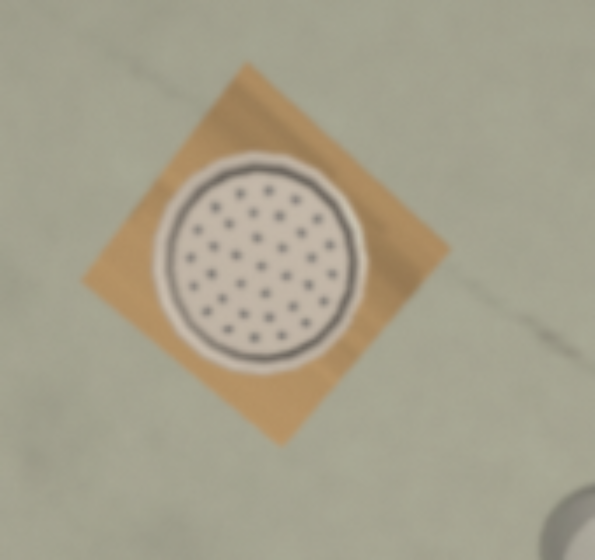

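The crop shows the funnel standing centred in the square block, with its rim centred at about (305,114) in the full picture. I'll fit the rim circle.

Run:
```python
from fit import *
np.set_printoptions(precision=1,suppress=True)
C=cam("wrist"); im=cv2.imread("pics/w3.png")
hsv=cv2.cvtColor(im,cv2.COLOR_BGR2HSV); wood=((hsv[...,1]>70)).astype(np.uint8); wood[:,:250]=0;wood[:,362:]=0;wood[:50]=0;wood[172:]=0
n,l,st,ce=cv2.connectedComponentsWithStats(wood); i=1+np.argmax(st[1:,4]); w=(l==i).astype(np.uint8)
inv=1-w; n,l,st,ce=cv2.connectedComponentsWithStats(inv,connectivity=4); j=l[114,305]; print(st[j])
c=cv2.convexHull(np.argwhere(l==j)[:,::-1].astype(np.float32))[:,0]; d=c-c.mean(0); e=c+.5*d/np.linalg.norm(d,axis=1)[:,None]
print(cv2.fitEllipse(e)); q=circ(C,e,30.5,[548,160,89.]); print(q,circ(C,e,30.5,[548,160],89.))
s=robot.observe(); M=R.from_rotvec(s["tcp_rot"]).as_matrix(); xy=circ(C,e,30.5,[548,160],89.)[0]
print(s["position"],M.T@(np.array([*xy,67])-s["position"]))
```

```text
[ 273   83   62   64 3065]
((303.6466369628906, 114.70852661132812), (62.36351776123047, 64.40677642822266), 174.3639678955078)
(array([545.5, 162.7,  87.9]), np.float64(0.13728049593334013)) (array([545.5, 162.6]), np.float64(0.18011688716466762))
[479.9 129.1 242.4] [ 72.  -14.9 175.4]
```

```bash
python3 -m handwheel '[[2.4,-0.5,0,0,0,0,1],[4.8,-1,0,0,0,0,1],[7.2,-1.5,0,0,0,0,1],[7.2,-1.5,3,0,0,0,1],[7.2,-1.5,6,0,0,0,1]]' >/dev/null
python3 -m handwheel '[[0,0,3,0,0,0,1],[0,0,6,0,0,0,1],[0,0,8.5,0,0,0,1],[0,0,10.5,0,0,0,1],[0,0,11.8,0,0,0,1]]'
python3 -m handwheel '[[0,0,0,0,0,0,0.6],[0,0,0,0,0,0,0.6],[0,0,0,0,0,0,0.5],[0,0,0,0,0,0,0.4],[0,0,0,0,0,0,0.4]]' 30
python3 -m handwheel '[[0,0,0,0,0,0,0.4],[0,0,0,0,0,0,0.4],[0,0,0,0,0,0,0.4],[0,0,0,0,0,0,0.4],[0,0,0,0,0,0,0.4]]' 30
```

```text
t: 6.52
position: [546.1, 156.2, 62.0]
tcp_rot: [-3.105, -0.429, 0.006]
force: [-0.0, 0.3, 0.1]
grip_width: 1.0
finger_force: 0.0
t: 6.93
position: [546.9, 159.5, 66.2]
tcp_rot: [-3.098, -0.431, 0.001]
force: [-11.0, 20.3, 7.1]
grip_width: 0.685
finger_force: 33.5
t: 7.35
position: [546.9, 159.5, 66.2]
tcp_rot: [-3.098, -0.431, 0.001]
force: [-11.2, 20.0, 7.1]
grip_width: 0.686
finger_force: 33.5
```

Run:
```python
from h import *
np.set_printoptions(precision=3,suppress=True)
s=robot.observe(); print({k:s[k] for k in("t","joints","qd","joint_torque","position","force","moment")})
p=robot.read_camera("scene"); cv2.imwrite("pics/s2.png",cv2.resize(p[60:260,200:500],None,fx=2.6,fy=2.6))
```

```text
{'t': 7.35, 'joints': array([ 0.276,  0.445, -0.167,  0.957,  0.014,  3.141]), 'qd': array([ 0.001,  0.001,  0.001,  0.001, -0.001, -0.002]), 'joint_torque': array([-12.892, -81.754,  44.778,  -2.19 ,  -6.998,   0.111]), 'position': array([546.879, 159.462,  66.212]), 'force': array([-11.244,  20.036,   7.066]), 'moment': array([4.208, 2.256, 0.116])}
```

View pics/s2.png

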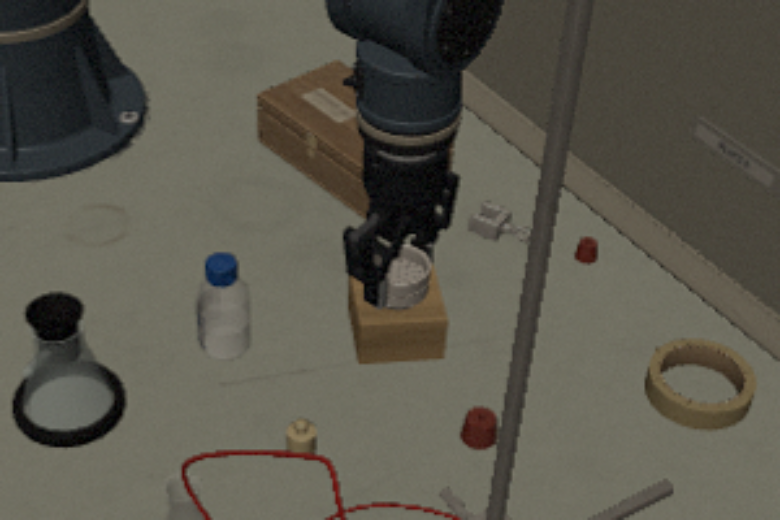

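The arm is over the funnel, but joint 6 has reached its limit (3.141). That pulled the grasp a few mm to the side. I'll release, turn the tool away from the limit and centre again.

```bash
python3 -m handwheel '[[0,0,0,0,0,0,1],[0,0,0,0,0,0,1],[0,0,0,0,0,0,1],[0,0,0,0,0,0,1],[0,0,0,0,0,0,1]]' >/dev/null
python3 -m handwheel '[[0,0,0,0,0,-4,1],[0,0,0,0,0,-8,1],[0,0,0,0,0,-12,1],[0,0,0,0,0,-12,1],[0,0,0,0,0,-12,1]]'
python3 - <<'E'
from h import *
np.set_printoptions(precision=3,suppress=True)
s=robot.observe(); M=R.from_rotvec(s["tcp_rot"]).as_matrix(); print(s["joints"],M,M.T@(np.array([545.5,162.6,64])-s["position"]))
E
```

```text
t: 8.23
position: [547.3, 156.4, 64.4]
tcp_rot: [-3.043, -0.747, 0.0]
force: [0.5, -0.9, 0.4]
grip_width: 1.004
finger_force: 0.0
[ 0.274  0.447 -0.169  0.955  0.008  2.934] [[ 0.886  0.463 -0.002]
 [ 0.463 -0.886  0.008]
 [ 0.002 -0.008 -1.   ]] [ 1.275 -6.282  0.472]
```

```bash
python3 -m handwheel '[[0.1,-0.6,0,-0.5,-0.1,0,1],[0.1,-0.6,0.05,-0.5,-0.1,0,1],[0.1,-0.6,0.05,-0.5,-0.1,0,1],[0.1,-0.6,0.05,-0.5,-0.1,0,1],[0.1,-0.6,0.05,-0.5,-0.1,0,1]]'
python3 -m handwheel '[[0,0,0,0,0,0,0.6],[0,0,0,0,0,0,0.6],[0,0,0,0,0,0,0.6],[0,0,0,0,0,0,0.4],[0,0,0,0,0,0,0.4]]' 30
python3 - <<'E'
from h import *
np.set_printoptions(precision=3,suppress=True)
s=robot.observe(); M=R.from_rotvec(s["tcp_rot"]).as_matrix(); print(s["joints"],M, M.T@s["force"])
E
```

```text
t: 8.65
position: [545.2, 162.3, 63.9]
tcp_rot: [3.049, 0.752, 0.0]
force: [0.2, 0.2, -0.6]
grip_width: 1.003
finger_force: 0.0
t: 9.07
position: [545.8, 161.8, 64.3]
tcp_rot: [3.048, 0.752, 0.002]
force: [1.1, -3.2, 5.1]
grip_width: 0.705
finger_force: 31.1
[ 0.289  0.447 -0.17   0.953 -0.002  2.947] [[ 0.885  0.465  0.001]
 [ 0.465 -0.885 -0.002]
 [ 0.001  0.002 -1.   ]] [-0.47   3.335 -5.108]
```

```bash
python3 -m handwheel '[[0,0,-0.5,0,0,0,0.4],[0,0,-2,0,0,0,0.4],[0,0,-4.5,0,0,0,0.4],[0,0,-7.5,0,0,0,0.4],[0,0,-10.5,0,0,0,0.4]]' 40
python3 -m handwheel '[[0,0,-2.5,0,0,0,0.4],[0,0,-4,0,0,0,0.4],[0,0,-5,0,0,0,0.4],[0,0,-5,0,0,0,0.4],[0,0,-5,0,0,0,0.4]]' 40
python3 - <<'E'
from h import *
np.set_printoptions(precision=3,suppress=True)
s=robot.observe(); M=R.from_rotvec(s["tcp_rot"]).as_matrix(); print(s["joints"],M[:,2], M.T@(np.array([480.1,-155.6,s["position"][2]])-s["position"]))
E
```

```text
t: 9.48
position: [544.6, 162.2, 169.9]
tcp_rot: [3.049, 0.752, -0.002]
force: [1.4, 0.6, -1.3]
grip_width: 0.694
finger_force: 43.8
t: 9.9
position: [545.2, 162.5, 218.4]
tcp_rot: [3.049, 0.753, -0.0]
force: [-0.2, -0.7, -3.7]
grip_width: 0.694
finger_force: 43.8
[ 0.29   0.362  0.106  1.315 -0.001  2.948] [-0.    -0.001 -1.   ] [-205.579  251.267    0.282]
```

```bash
python3 -m handwheel '[[-1,1.2,0,0,0,0,0.4],[-3,3.7,0,0,0,0,0.4],[-5.5,6.7,0,0,0,0,0.4],[-8,9.8,0,0,0,0,0.4],[-10.5,12.8,0,0,0,0,0.4]]' >/dev/null
python3 -m handwheel '[[-2.5,3,0,0,0,0,0.4],[-5,6.1,0,0,0,0,0.4],[-7.5,9.2,0,0,0,0,0.4],[-9.3,11.3,0,0,0,0,0.4],[-10.1,12.3,0,0,0,0,0.4]]' >/dev/null
python3 -m handwheel '[[0,0,0,0,0,0,0.4],[0,0,0,0,0,0,0.4],[0,0,0,0,0,0,0.4],[0,0,0,0,0,0,0.4],[0,0,0,0,0,0,0.4]]'
python3 - <<'E'
from h import *
np.set_printoptions(precision=2,suppress=True)
s=robot.observe(); M=R.from_rotvec(s["tcp_rot"]).as_matrix(); print(M[:,2], M.T@(np.array([480.1,-155.6,s["position"][2]])-s["position"]))
W=[]
for n in("side","scene","wrist"):
    p=robot.read_camera(n); cv2.imwrite(f"pics/{n}3.png",p); C=cam(n)
    q=proj(C,[480,-155,130]).astype(int); print(n,q)
    if n!="wrist": a=p[q[1]-70:q[1]+70,q[0]-50:q[0]+50]; W.append(cv2.resize(a,(250,350)))
    else: W.append(cv2.resize(p[50:330,170:470],(300*350//280,350))[:,:280])
cv2.imwrite("pics/c3.png",np.hstack(W))
E
```

```text
t: 11.15
position: [479.8, -154.7, 218.9]
tcp_rot: [3.049, 0.755, -0.0]
force: [0.4, 0.2, -1.7]
grip_width: 0.696
finger_force: 43.8
[-0. -0. -1.] [-0.1   0.93  0.  ]
side [229 197]
scene [221 175]
wrist [319 207]
```

View pics/c3.png

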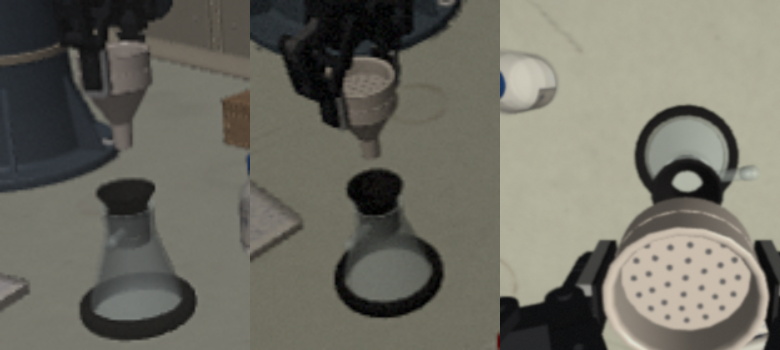

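The pictures show the funnel upright in the grip with its stem above the black cone, aligned to within about 2 mm. I'll check the lean of the verticals in each camera and descend part of the way.

```bash
python3 -m handwheel '[[0,0.05,2,0,0,0,0.4],[0,0.05,4,0,0,0,0.4],[0,0.05,5.2,0,0,0,0.4],[0,0.05,5.8,0,0,0,0.4],[0,0.05,6,0,0,0,0.4]]'
python3 - <<'E'
from h import *
np.set_printoptions(precision=2,suppress=True)
for n in("side","scene"):
    C=cam(n)
    for z in (165,115): print(n,z,proj(C,[480,-155,z]))
    print("px per 5mm x,y",proj(C,[485,-155,115])-proj(C,[480,-155,115]),proj(C,[480,-150,115])-proj(C,[480,-155,115]))
    print("mouth",robot.spot_point(n,"flask_mouth")[:1])
E
```

```text
t: 11.72
position: [479.5, -155.7, 158.3]
tcp_rot: [3.05, 0.753, -0.002]
force: [-0.1, 0.5, -2.2]
grip_width: 0.698
finger_force: 43.8
side 165 [227.59 182.13]
side 115 [229.93 204.03]
px per 5mm x,y [1.41 0.56] [ 1.88 -0.68]
mouth [{'location': [226.2, 213.0], 'conf': 0.56}]
scene 165 [219.41 163.58]
scene 115 [222.17 180.58]
px per 5mm x,y [0.89 1.28] [ 2.05 -0.75]
mouth [{'location': [222.3, 182.2], 'conf': 0.62}]
```

```bash
python3 -m handwheel '[[0,0,0.5,0,0,0,0.4],[0,0,1,0,0,0,0.4],[0,0,1.4,0,0,0,0.4],[0,0,1.6,0,0,0,0.4],[0,0,1.7,0,0,0,0.4]]' | grep -E 'pos|force:'
python3 -m handwheel '[[0,0,0.1,0,0,0,0.4],[0,0,0.2,0,0,0,0.4],[0,0,0.3,0,0,0,0.4],[0,0,0.4,0,0,0,0.4],[0,0,0.4,0,0,0,0.4]]' | grep -E 'pos|force:'
python3 -m handwheel '[[0,0,0.1,0,0,0,0.4],[0,0,0.2,0,0,0,0.4],[0,0,0.3,0,0,0,0.4],[0,0,0.3,0,0,0,0.4],[0,0,0.3,0,0,0,0.4]]' | grep -E 'pos|force:'
```

```text
position: [479.7, -156.1, 141.8]
force: [-0.2, -0.4, -2.7]
finger_force: 43.9
position: [479.8, -156.1, 138.0]
force: [-0.2, 0.0, -0.4]
finger_force: 43.9
position: [479.9, -156.1, 135.2]
force: [-1.7, -0.2, 2.8]
finger_force: 44.1
```

```bash
python3 -m handwheel '[[0,0,0,0,0,0,0.72],[0,0,0,0,0,0,0.76],[0,0,0,0,0,0,0.85],[0,0,0,0,0,0,1],[0,0,0,0,0,0,1]]'
python3 -m handwheel '[[0,0,0,0,0,0,1],[0,0,0,0,0,0,1],[0,0,-1,0,0,0,1],[0,0,-3,0,0,0,1],[0,0,-6,0,0,0,1]]'|grep -E "pos|force"
python3 -m handwheel '[[-1,0,-3,0,0,0,1],[-3,0,-5,0,0,0,0],[-5,0,-7,0,0,0,0],[-7,0,-7,0,0,0,0],[-7,0,-7,0,0,0,0]]' |grep -E "pos|force"
python3 -m handwheel '[[0,0,0,0,0,0,0],[0,0,0,0,0,0,0],[0,0,0,0,0,0,0],[0,0,0,0,0,0,0],[0,0,0,0,0,0,0]]' 
python3 w.py w4 funnel_plate:142
python3 - <<'E'
from h import *
np.set_printoptions(precision=2,suppress=True)
im=cv2.imread("pics/w4.png"); a=cv2.resize(im[40:240,220:420],(400,400))
s=robot.read_camera("side"); C=cam("side"); q=proj(C,[480,-155,110]).astype(int)
cv2.imwrite("pics/c4.png",np.hstack([a,cv2.resize(s[q[1]-50:q[1]+50,q[0]-50:q[0]+50],(400,400))]))
E
```

```text
t: 13.48
position: [480.0, -156.1, 135.2]
tcp_rot: [3.049, 0.753, 0.0]
force: [0.3, 0.6, 0.3]
grip_width: 1.003
finger_force: 0.0
position: [478.7, -155.7, 194.8]
force: [1.2, 0.5, -0.4]
finger_force: 0.0
position: [416.3, -189.8, 267.4]
force: [0.9, 0.5, -0.6]
finger_force: 0.0
t: 14.73
position: [418.2, -188.2, 264.9]
tcp_rot: [3.049, 0.754, -0.001]
force: [-0.4, -0.5, -0.1]
grip_width: 0.002
finger_force: 0.0
14.7333 [ 418.2 -188.2  264.9] [-0.4 -0.5 -0.1]
funnel_plate 0.88 [318.8 119.5] [ 479.7 -155.7  142. ]
  sil 0.66 [285.1, 80.5, 355.2, 157.5]
```

View pics/c4.png

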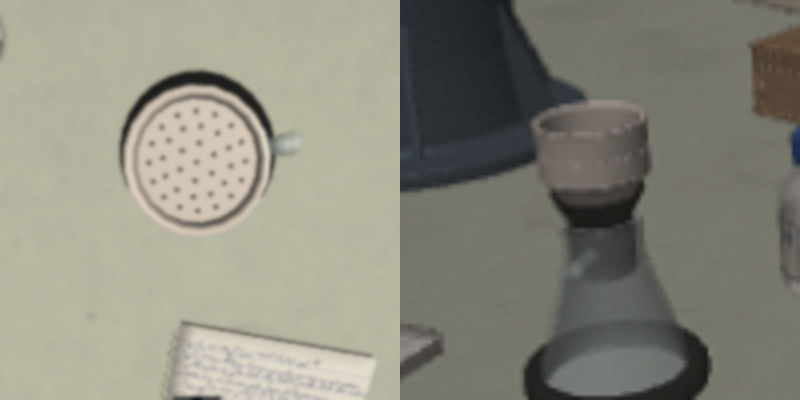

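The crops show the funnel standing upright and centred in the black cone. Now I'll move the closed fingertips over the plate.

```bash
python3 -m handwheel '[[2,0,0,0,0,0,0],[4,0,0,0,0,0,0],[6,0,0,0,0,0,0],[7,0,0,0,0,0,0],[7,0,1,0,0,0,0]]' |grep -E "pos|force"
python3 -m handwheel '[[0,0,3,0,0,0,0],[0,0,6,0,0,0,0],[0,0,7.5,0,0,0,0],[0,0,8.5,0,0,0,0],[0,0,8.8,0,0,0,0]]' |grep -E "pos|force"
python3 -m handwheel '[[0,0,0.1,0,0,0,0],[0,0,0.2,0,0,0,0],[0,0,0.3,0,0,0,0],[0,0,0.4,0,0,0,0],[0,0,0.4,0,0,0,0]]' |grep -E "pos|force"
```

```text
position: [481.7, -155.4, 255.8]
force: [1.2, -2.0, -0.2]
finger_force: 0.0
position: [478.6, -156.1, 165.5]
force: [0.1, -0.1, 0.8]
finger_force: 0.0
position: [480.2, -156.2, 163.5]
force: [0.5, 0.1, -0.8]
finger_force: 0.0
```

```bash
python3 -m handwheel '[[0,0,0.1,0,0,0,0],[0,0,0.2,0,0,0,0],[0,0,0.3,0,0,0,0],[0,0,0.4,0,0,0,0],[0,0,0.5,0,0,0,0]]' |grep -E "pos|force"
python3 -m handwheel '[[0,0,0.1,0,0,0,0],[0,0,0.2,0,0,0,0],[0,0,0.3,0,0,0,0],[0,0,0.3,0,0,0,0],[0,0,0.3,0,0,0,0]]' |grep -E "pos|force"
```

```text
position: [479.9, -156.1, 158.0]
force: [0.2, 0.2, -0.5]
finger_force: 0.0
position: [479.9, -156.1, 155.1]
force: [-0.6, -0.6, 0.2]
finger_force: 0.0
```

```bash
python3 -m handwheel '[[0,0,0.1,0,0,0,0],[0,0,0.2,0,0,0,0],[0,0,0.2,0,0,0,0],[0,0,0.2,0,0,0,0],[0,0,0.2,0,0,0,0]]' |grep -E "pos|force"
```

```text
position: [480.0, -156.1, 153.2]
force: [0.2, 0.1, 1.8]
finger_force: 0.9
```

```bash
python3 -m handwheel '[[0,0,0.1,0,0,0,0],[0,0,0.2,0,0,0,0],[0,0,0.2,0,0,0,0],[0,0,0.2,0,0,0,0],[0,0,0.2,0,0,0,0]]' |grep -E "pos|force"
```

```text
position: [479.9, -156.1, 151.2]
force: [0.4, 0.3, 1.2]
finger_force: 0.8
```

```bash
python3 -m handwheel '[[0,0,0.1,0,0,0,0],[0,0,0.2,0,0,0,0],[0,0,0.2,0,0,0,0],[0,0,0.2,0,0,0,0],[0,0,0.2,0,0,0,0]]' |grep -E "pos|force"
```

```text
position: [479.9, -156.1, 149.1]
force: [0.4, -0.7, 0.7]
finger_force: 0.8
```

```bash
python3 -m handwheel '[[0,0,0.1,0,0,0,0],[0,0,0.1,0,0,0,0],[0,0,0.1,0,0,0,0],[0,0,0.1,0,0,0,0],[0,0,0.1,0,0,0,0]]' |grep -E "pos|force"
```

```text
position: [479.9, -156.1, 148.2]
force: [0.5, -0.8, 1.6]
finger_force: 0.9
```

```bash
python3 -m handwheel '[[0,0,0.1,0,0,0,0],[0,0,0.2,0,0,0,0],[0,0,0.2,0,0,0,0],[0,0,0.2,0,0,0,0],[0,0,0.2,0,0,0,0]]' |grep -E "pos|force"
```

```text
position: [480.3, -156.2, 146.5]
force: [-0.1, 0.5, 8.2]
finger_force: 3.8
```

```bash
python3 -m handwheel '[[0,0,0.1,0,0,0,0],[0,0,0.2,0,0,0,0],[0,0,0.2,0,0,0,0],[0,0,0.2,0,0,0,0],[0,0,0.2,0,0,0,0]]' |grep -E "pos|force"
```

```text
position: [480.6, -156.3, 145.0]
force: [-0.5, 0.3, 14.2]
finger_force: 7.2
```

```bash
python3 -m handwheel '[[0,0,0.1,0,0,0,0],[0,0,0.1,0,0,0,0],[0,0,0.1,0,0,0,0],[0,0,0.1,0,0,0,0],[0,0,0.1,0,0,0,0]]' |grep -E "pos|force"
```

```text
position: [480.8, -156.4, 144.3]
force: [-1.1, -0.1, 18.4]
finger_force: 8.8
```

```bash
for i in 1; do python3 -m handwheel '[[0,0,-0.07,0,0,0,0],[0,0,-0.07,0,0,0,0],[0,0,-0.07,0,0,0,0],[0,0,-0.07,0,0,0,0],[0,0,-0.07,0,0,0,0]]' |grep -E "pos|force"; done
python3 -m handwheel '[[0,0,0,0,0,0,0],[0,0,0,0,0,0,0],[0,0,0,0,0,0,0],[0,0,0,0,0,0,0],[0,0,0,0,0,0,0]]' |grep -E "pos|force"
python3 -m handwheel '[[0,0,0,0,0,0,0],[0,0,0,0,0,0,0],[0,0,0,0,0,0,0],[0,0,0,0,0,0,0],[0,0,0,0,0,0,0]]' |grep -E "pos|force"
python3 -m handwheel '[[0,0,0,0,0,0,0],[0,0,0,0,0,0,0],[0,0,0,0,0,0,0],[0,0,0,0,0,0,0],[0,0,0,0,0,0,0]]' |grep -E "pos|force"
```

```text
position: [480.7, -156.3, 144.8]
force: [-1.0, -0.3, 15.4]
finger_force: 7.6
position: [480.7, -156.3, 144.8]
force: [-1.2, -0.0, 14.6]
finger_force: 7.6
position: [480.7, -156.3, 144.8]
force: [-1.1, 0.8, 15.0]
finger_force: 7.6
position: [480.7, -156.3, 144.8]
force: [-0.4, -0.3, 14.6]
finger_force: 7.6
```

```bash
python3 -m handwheel '[[0,0,-0.1,0,0,0,0],[0,0,-0.3,0,0,0,0],[0,0,-0.6,0,0,0,0],[0,0,-1.5,0,0,0,0],[0,0,-3,0,0,0,0]]' |grep -E "pos|force"
python3 -m handwheel '[[0,0,-3,0,0,0,0],[0,0,-6,0,0,0,0],[-1,0,-8.5,0,0,0,0],[-4,0,-8.5,0,0,0,0],[-7,0,-8.5,0,0,0,0]]' >/dev/null
python3 -m handwheel '[[0,0,0,0,0,0,0],[0,0,0,0,0,0,0],[0,0,0,0,0,0,0],[0,0,0,0,0,0,0],[0,0,0,0,0,0,0]]'
python3 w.py w5 funnel_plate:135
python3 - <<'E'
from h import *
im=cv2.imread("pics/w5.png"); a=cv2.resize(im[40:240,220:420],(400,400))
s=robot.read_camera("side"); C=cam("side"); q=proj(C,[480,-155,110]).astype(int)
cv2.imwrite("pics/c5.png",np.hstack([a,cv2.resize(s[q[1]-50:q[1]+50,q[0]-50:q[0]+50],(400,400))]))
E
```

```text
position: [478.9, -155.7, 173.3]
force: [-0.1, 0.0, 0.7]
finger_force: 0.0
t: 22.85
position: [418.4, -188.2, 258.7]
tcp_rot: [3.049, 0.754, -0.0]
force: [-0.6, 0.4, 0.2]
grip_width: 0.004
finger_force: 0.0
22.85 [ 418.4 -188.2  258.7] [-0.6  0.4  0.2]
funnel_plate 0.9 [317.6 121.5] [ 477.9 -155.5  135. ]
  sil 0.56 [284.4, 82.6, 355.6, 158.9]
```

View pics/c5.png

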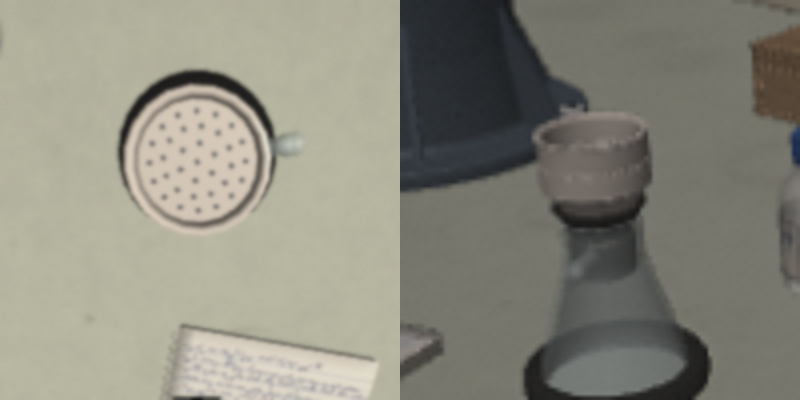

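The crops show the funnel seated lower than before, upright and centred, with its origin about 68 mm up. The robot is clear of everything.

```bash
python3 -c "
from station import robot
print(robot.close_job())"
```

```text
the job is handed in; nothing more can be done
None
```

I set the funnel in the rubber cone and let go of it, pressed it home (peak about 18 N, then about 15 N for 1.6 s), and handed the job in with it upright and centred; no verdict came back, and I didn't re-measure the bystanders.

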